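# Pack a cigar sampler case

## Task

Pack the sampler case: lay the long slim cigar, the medium cigar and the short stout cigar each in the hollow cut for it (slim on one side, medium in the middle, stout on the other side), and the lighter in the pocket in line with the stout cigar. When all four lie down in their places, put the cover on over them so that it sits fully down round the deck, and let go. Leave the tape roll and the paste cup where they stand.

Things in the scene. Friction and masses are not known exactly. Their poses are not given: they have to be found in the camera images.
- case: Fixed cedar tray. Reddish plinth 244 x 180 x 8 mm; on it a pale raised deck, its top 22 mm above the bench, 208 x 144 mm there and 216 x 152 mm at its foot. Origin: centre of the underside; x along the length and the hollows, y across, z up. Dark-floored hollows (see the cigars and the lighter) have 45-degree sides, 13 mm wider at the mouth than the thing, and 6 mm spare at each end.
- cover: Loose reddish cover, 0.35 kg: inverted tray 238 x 174 mm, inside 224 x 160 mm, 34 mm deep, top face 40 mm above the rim, standing rim down. On it a dark bar grip along x: 100 mm long, 16 wide, from 44 to 62 mm above the rim, centred. Origin: centre at rim height; x lengthwise. In place: over the case's origin, 8 mm higher (rim on plinth), x along the case's x, either way round; 4 mm play.
- slim_cigar: Loose long slim cigar, brown, lying flat, does not roll: 170 mm long, 16 mm thick, 12 g. Origin: centre of its underside; x along its length. Its hollow is at x 0, y +46 mm in the case frame, 182 mm long, 7 mm deep, floor 15 mm above the bench; in place its origin is there and its x along the case's x, either way round.
- medium_cigar: Loose medium cigar, brown, lying flat, does not roll: 130 mm long, 20 mm thick, 14 g. Origin: centre of its underside; x along its length. Its hollow is at x 0, y 0 in the case frame, 142 mm long, 7 mm deep, floor 15 mm above the bench; in place its origin is there and its x along the case's x, either way round.
- stout_cigar: Loose short stout cigar, brown, lying flat, does not roll: 90 mm long, 24 mm thick, 16 g. Origin: centre of its underside; x along its length. Its hollow is at x +48, y -47 mm in the case frame, 102 mm long, 7 mm deep, floor 15 mm above the bench; in place its origin is there and its x along the case's x, either way round.
- lighter: Loose pocket lighter lying flat, red body and grey metal head: 74 mm long, 23 wide, 11 thick, 32 g. Origin: centre of its underside; x along its length. Its pocket is at x -55, y -47 mm in the case frame, 86 mm long, 4 mm deep, floor 18 mm above the bench; in place its origin is there and its x along the case's x, either way round.
- tape_roll: Bystander: roll of tan paper tape lying flat, 93 mm across, 24 mm high. Origin: centre of its underside. Not to be moved.
- paste_cup: Bystander: small clear plastic cup of paste, 63 mm across, 36 mm high, upright. Origin: centre of its underside. Not to be moved.
Things that resemble listed ones, but are neither listed nor needed, are in the scene too. What is shaped like the lighter but orange is not meant.

How it is judged:
By the outcome, as a careful person would: the job done as asked, in the order asked, and still so for the second after the job is handed in, with the robot touching nothing.
It also fails if it takes over 120 s, if anything falls off the work surface, if the arm or the gripper's body presses on something with over 40 N, if the wrist force passes 120 N, or if a joint passes its speed limit or range.

## Robot

A 6-joint arm with a two-finger parallel gripper is mounted at the origin on a cart in front of the work surface, level with it; the furniture and walls round the work are solid. World frame = base frame: x ahead of the robot, y to its left, z up, the work surface at z = 0. Lengths are in m, angles in rad, forces in N, time in s.
With the tool pointing down it reaches from about 0.375 to 0.9 m from the base axis. Payload 3.1 kg.
Tool frame: the origin (TCP) lies midway between the tips of the shut fingers; the grasp point (between the pads) lies 19 mm behind it; z points along the fingers, y is the line along which they close (so a half turn about z gives the same grasp; the last joint's range is limited). The gripper opens to 85 mm and grips with 20 to 120 N. Pads are 22 mm wide; open, the fingers measure 114 mm over their backs; the gripper's body (76 mm by 85 mm) begins 54 mm behind the grasp point. The pads swing forward as they close: fully open they stand 13 mm farther back than shut.
Start: joints at [-1.315, 0.527, 1.433, -0, 1.181, -0.178], TCP at [0.263, -0.567, 0.231] pointing down, gripper open.
Joint ranges: [-3.08, 3.08], [-0.75, 2.2], [0.22, 2.44], [-1.43, 4.57], [0, 2.65], [-2.85, 2.85]. Speed limits (rad/s): [2.79, 2.79, 3.14, 3.14, 3.14, 3.14].

## Interface

Orientations are given as a unit quaternion [x, y, z, w].
In Python, from station import manip gives the robot as it stands.
- The arm moves only by the tool drive_tool, never from a script. Its argument "motion" is a list that holds one entry, the list of rows, each a list of 5 numbers: the finger opening in mm, from 0 to 85.4, then the shift along the tool's x, y, z in units of 30 mm (1.0 is 30 mm), then the turn about the tool's z in units of 8 degrees (1.0 is 8 degrees). In form: [[[fingers, x, y, z, yaw], ...]]. A call has 1 to 10 rows; each row is the pose to reach, as a shift and turn from the pose commanded when the call began, along the tool's axes at that moment; what a row does not reach only later rows make up. A row lasts 1/10 s, in which the tool goes at most 50 mm and 8.59 degrees, less where a joint would pass 70% of its speed; a pose out of reach is approached as far as the arm can. A call with a gripper value outside its range is refused whole. The fingers move at their own pace and stop on an object; "squeeze" is the grip in N (left out, the last holds). Time passes only in rows, so rows that repeat a pose let the fingers close. It gives the time, the measured TCP pose, the force, the opening and the grip force at its end, in the units of the state.
- manip.sense(): the state, without advancing time (a new reading comes with each control period).
- manip.snapshot(name): name is "scene" or "side" or "wrist"; returns the picture (400x640x3 uint8, red, green, blue); there is no depth.
- manip.camera_model(name): a dict with "fov_y" (degrees; the focal length in pixels is half the picture's height over the tangent of half this angle, whatever the lens; pixels are square), "cx", "cy" (the principal point, pixels), "k1" (the pictures are not rectified: a ray, as slopes to the right and down, at radius r is drawn at 1 + k1 r^2 times it, then the intrinsics apply), "origin" and "orientation" of the camera in the world. Camera axes: x right, y up, looking along -z (the intrinsics and any distortion apply to the point x, -y, -z); pixel columns grow to the right and rows downward; lengths in m; the calibration is good to about 2 mm. A picture is of the moment at which its call begins: read the wrist's pose just before it. camera_model takes no time and is no camera call; for the wrist camera it gives the pose at the moment of the call.
- manip.sign_off(): hands the job in; it is judged then, once.
The state is a dict: "t": time; "q": joint angles; "qd": joint speeds; "tau": joint torques, N m; "tcp_pos": TCP position; "tool_rot": TCP orientation; "force": force on the tool from outside, world axes, zero at the start; "ft_torque": the same for the moment, N m; "finger_gap": opening from 0.0 (shut) to 1.0 (fully open); "gripper_force": force on a finger pad.
Only numpy, scipy, OpenCV 4.12 (cv2) and the standard library are available. Lean on these libraries where they do the work, as an engineer would, in place of code of your own. Each camera call takes 0.05 s, during which the arm holds its last target. There are 200 camera calls.

## Working session

There is one attempt and no reset: what is moved stays moved. The work goes in short steps, Python scripts to look and compute and a tool call to move; the robot and the scene stay as the last step left them, time stands still between calls to the robot, and variables do not carry over. Pictures are saved under pics/ and viewed, at most 14 in all, crops included, and the job is handed in when it is done.

Besides the shell and the picture viewer there is one more tool, called after "Request:" as name(argument=value, ...) on one line, values as JSON. drive_tool: Moves the arm, as the interface text tells. Its arguments: {"type":"object","properties":{"motion":{"type":"array","items":{"type":"array","items":{"type":"array","items":{"type":"number"}}}},"squeeze":{"type":"number"}},"required":["motion"]}

```bash
mkdir -p pics; ls
python3 - <<'E'
from station import manip
import cv2
s=manip.sense(); print(s)
for n in ("scene","side","wrist"):
    print(n,manip.camera_model(n))
    cv2.imwrite(f"pics/{n}0.png",manip.snapshot(n)[:,:,::-1])
E
```

```text
pics
{'t': 0.0, 'q': array([-1.31547876e+00,  5.28475798e-01,  1.43391115e+00,  1.09463011e-06,
        1.18140295e+00, -1.78497932e-01]), 'qd': array([-0.00276517,  0.00016911, -0.00115712, -0.00080309, -0.00014958,
        0.0003626 ]), 'tau': array([-4.19000698e-04, -4.42356670e+01, -1.78024381e+01, -2.64036962e-04,
        8.68424977e-03,  2.18728950e-06]), 'tcp_pos': array([ 0.26255279, -0.56638222,  0.2303249 ]), 'tool_rot': array([ 9.76567058e-01,  2.15210533e-01, -4.16816319e-05, -1.09782791e-03]), 'force': array([ 1.19051801, -0.09306075,  0.0514994 ]), 'ft_torque': array([ 0.00886133,  0.03184425, -0.01222434]), 'gripper_force': 0.0, 'finger_gap': 1.000707172403113}
scene {'fov_y': 48.656496889551626, 'cx': 320.3000410823392, 'cy': 202.91142069802336, 'k1': -0.08527987909628619, 'origin': array([-0.34992369, -0.76184927,  0.81277916]), 'orientation': array([ 0.43397825, -0.19027245, -0.35953457,  0.80386203])}
side {'fov_y': 44.63100209365551, 'cx': 317.9942847637479, 'cy': 195.69766288944814, 'k1': -0.14686830893564987, 'origin': array([-0.09974096, -0.16200939,  1.20403843]), 'orientation': array([ 0.20004224, -0.14906283, -0.58941124,  0.76834743])}
wrist {'fov_y': 71.10535648711029, 'cx': 316.6827088271407, 'cy': 200.51450227105437, 'k1': 0.013300844387105645, 'origin': array([ 0.33450725, -0.53418368,  0.37251357]), 'orientation': array([-0.13265785,  0.08583145, -0.53175527,  0.83202836])}
```

View pics/scene0.png

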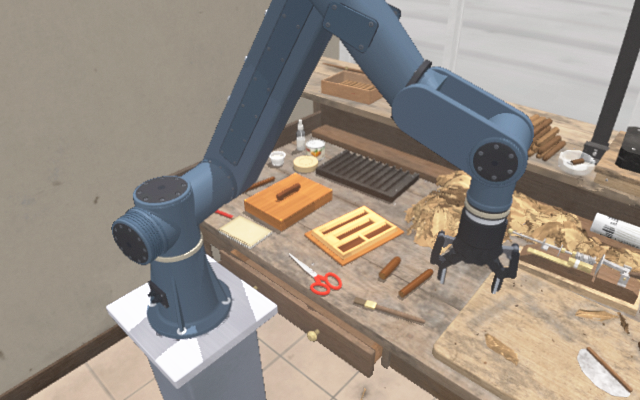

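View pics/side0.png

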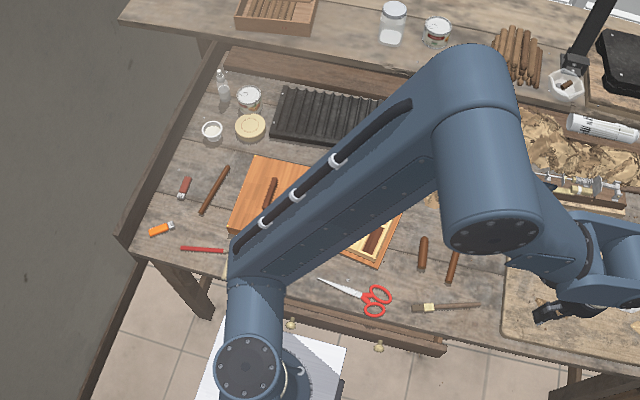

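View pics/wrist0.png

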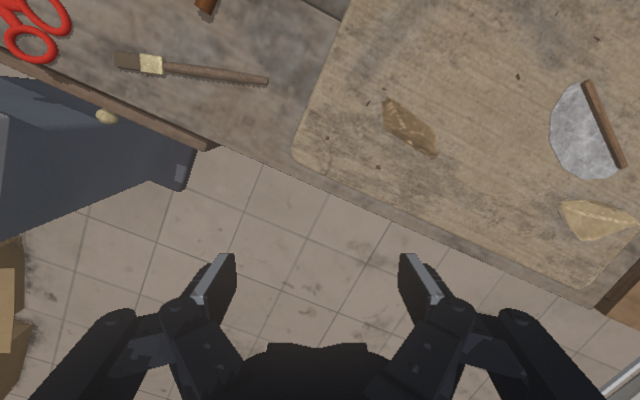

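The scene view shows the case at about (353,233), the cover at (288,200), cigars at (389,268), (415,283) and (260,183). The side view shows the third cigar at (214,190), the red lighter at (184,187), the orange decoy at (160,229), tape at (250,127) and the cup at (212,131). The wrist camera sees only the board's edge.

```bash
cat > h.py <<'E'
from station import manip
import numpy as np, cv2
from scipy.spatial.transform import Rotation as R
def K(m):
    f=200/np.tan(np.radians(m['fov_y'])/2); return np.array([[f,0,m['cx']],[0,f,m['cy']],[0,0,1.]])
def cast(m,px,z):
    """pixels (n,2) -> world points on plane z"""
    px=np.asarray(px,float).reshape(-1,1,2)
    s=cv2.undistortPointsIter(px,K(m),np.array([m['k1'],0,0,0.]),None,None,(3,50,1e-10)).reshape(-1,2)
    d=R.from_quat(m['orientation']).apply(np.c_[s[:,0],-s[:,1],-np.ones(len(s))])
    o=m['origin']; return o+d*((z-o[2])/d[:,2])[:,None]
def proj(m,P):
    p=R.from_quat(m['orientation']).inv().apply(np.atleast_2d(P)-m['origin'])
    s=np.c_[p[:,0]/-p[:,2],-p[:,1]/-p[:,2]]; s=s*(1+m['k1']*(s**2).sum(1,keepdims=True))
    k=K(m); return s*k[0,0]+k[:2,2]
def pose():
    s=manip.sense(); r=R.from_quat(s['tool_rot']).as_matrix()
    return s['tcp_pos'],np.arctan2(r[1,0],r[0,0]),s   # yaw = heading of tool x in world
def plan(x,y,z,yaw_deg=None,half=True):
    """shift (units 30mm) and turn (units 8deg) from the current pose to a world target"""
    p,a,s=pose(); r=R.from_quat(s['tool_rot']).as_matrix()
    d=r.T@(np.array([x,y,z])-p)
    t=0
    if yaw_deg is not None:
        t=np.degrees(a)-yaw_deg      # tool z down: turning about it lowers world heading
        t=(t+90)%180-90 if half else (t+180)%360-180
    print('units',np.round(d/.03,2),'turn',round(t/8,2),'dist mm',round(np.linalg.norm(d)*1e3),'q6',round(s['q'][5],2),'t',round(s['t'],1))
E
python3 - <<'E'
from h import *
m=manip.camera_model("scene"); n=manip.camera_model("side")
print(cast(m,[[353,233]],.02),cast(m,[[288,197]],.05))
print('scene cig',cast(m,[[380,275],[398,260],[401,296],[432,271],[250,189],[273,178]],.01).round(3))
print('side cig',cast(n,[[423,238],[423,271],[457,250],[449,282],[202,214],[226,168]],.01).round(3))
print('lighter,orange,tape,cup',cast(n,[[180,197],[189,177],[160,229],[250,127],[212,131]],.01).round(3))
print('scene cover top corners etc',cast(m,[[245,198],[291,173],[332,186],[286,217]],.04).round(3))
print('case plinth corners',cast(m,[[305,235],[362,205],[404,231],[342,263]],.008).round(3))
p,a,s=pose();print(p,np.degrees(a))
E
```

```text
[[ 0.48348998 -0.13475244  0.02      ]] [[0.46278083 0.11514376 0.05      ]]
scene cig [[ 0.398 -0.295  0.01 ]
 [ 0.48  -0.297  0.01 ]
 [ 0.37  -0.38   0.01 ]
 [ 0.503 -0.391  0.01 ]
 [ 0.454  0.297  0.01 ]
 [ 0.559  0.293  0.01 ]]
side cig [[ 0.481 -0.289  0.01 ]
 [ 0.389 -0.305  0.01 ]
 [ 0.47  -0.384  0.01 ]
 [ 0.376 -0.376  0.01 ]
 [ 0.396  0.313  0.01 ]
 [ 0.554  0.3    0.01 ]]
lighter,orange,tape,cup [[0.43  0.395 0.01 ]
 [0.498 0.395 0.01 ]
 [0.322 0.41  0.01 ]
 [0.712 0.281 0.01 ]
 [0.669 0.39  0.01 ]]
scene cover top corners etc [[0.377 0.227 0.04 ]
 [0.591 0.231 0.04 ]
 [0.62  0.065 0.04 ]
 [0.391 0.051 0.04 ]]
case plinth corners [[ 0.394 -0.024  0.008]
 [ 0.634 -0.053  0.008]
 [ 0.606 -0.235  0.008]
 [ 0.37  -0.187  0.008]]
[ 0.26257976 -0.56656348  0.23054294] 24.852876431247147
```

```bash
python3 -c "
from h import *
plan(.40,-.24,.30,0)"
```

```text
units [ 8.73 -7.96 -2.3 ] turn 3.11 dist mm 361 q6 -0.18 t 0.1
```

Request:
drive_tool(motion=[[[85, 2, -1.8, -2.3, 1], [85, 4, -3.6, -2.3, 2], [85, 6, -5.4, -2.3, 3.1], [85, 7.5, -6.9, -2.3, 3.1], [85, 8.73, -7.96, -2.3, 3.1], [85, 8.73, -7.96, -2.3, 3.1], [85, 8.73, -7.96, -2.3, 3.1], [85, 8.73, -7.96, -2.3, 3.1], [85, 8.73, -7.96, -2.3, 3.1], [85, 8.73, -7.96, -2.3, 3.1]]])

```text
t: 1.15
tcp_pos: [0.4, -0.2404, 0.3003]
tool_rot: [1.0, 0.001, -0.0, 0.0]
force: [0.4, -0.1, 0.2]
finger_gap: 0.999
gripper_force: 0.0
```

Run:
```python
from h import *
import pickle
p,a,s=pose(); print(p,np.degrees(a),s['q'].round(2),abs(s['qd']).max())
m=manip.camera_model("wrist"); im=manip.snapshot("wrist"); pickle.dump((m,im),open("w1.pkl","wb"))
cv2.imwrite("pics/w1.png",im[:,:,::-1])
plan(.40,.26,.30,0)
```

```text
[ 0.40004788 -0.24040073  0.30034515] 0.12860392934737816 [-0.78  0.22  1.72 -0.    1.19  0.79] 0.03224111421985192
units [  0.02 -16.7   -0.  ] turn 0.01 dist mm 501 q6 0.79 t 1.2
```

View pics/w1.png

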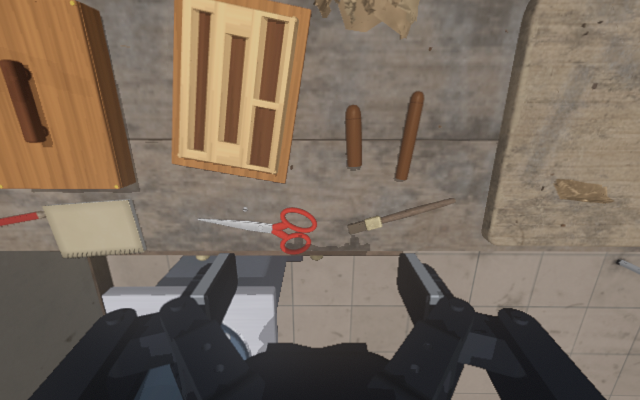

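The wrist view shows the whole case (hollows: slim at x≈200, medium at 233, stout at 268/60, lighter pocket at 263/140), stout at (354,136) and medium at (409,136).

```bash
cat >> h.py <<'E'
def blobs(im,lo,hi,amin=300,roi=None):
    """contours of an HSV range; roi=(x0,y0,x1,y1)"""
    k=cv2.inRange(cv2.cvtColor(im,cv2.COLOR_RGB2HSV),np.array(lo),np.array(hi))
    if roi: q=np.zeros_like(k); q[roi[1]:roi[3],roi[0]:roi[2]]=255; k&=q
    k=cv2.morphologyEx(k,cv2.MORPH_OPEN,np.ones((3,3)))
    return sorted([c for c in cv2.findContours(k,0,cv2.CHAIN_APPROX_NONE)[0] if cv2.contourArea(c)>amin],key=cv2.contourArea,reverse=True)
def rect(m,c,z):
    """contour cast on plane z -> centre xy, length, width (mm), long-axis heading deg"""
    P=cast(m,c.reshape(-1,2),z)[:,:2]
    b=cv2.boxPoints(cv2.minAreaRect((P*1000).astype(np.float32)))
    e1,e2=b[1]-b[0],b[2]-b[1]; e=e1 if np.linalg.norm(e1)>np.linalg.norm(e2) else e2
    L,W=sorted([np.linalg.norm(e1),np.linalg.norm(e2)])[::-1]
    return b.mean(0).round(1),round(L,1),round(W,1),round((np.degrees(np.arctan2(e[1],e[0]))+90)%180-90,1)
E
python3 - <<'E'
from h import *
import pickle
m,im=pickle.load(open("w1.pkl","rb")); hsv=cv2.cvtColor(im,cv2.COLOR_RGB2HSV)
for p in [(354,136),(409,136),(201,80),(233,90),(268,60),(263,140),(217,60),(178,167),(330,180),(440,120)]: print(p,hsv[p[1],p[0]])
for roi,z in [((180,8,300,180),.016),((335,90,430,190),.01)]:
    for c in blobs(im,(0,90,30),(14,255,135),200,roi): print(roi,rect(m,c,z),cv2.boundingRect(c))
E
```

```text
(354, 136) [ 13 143 114]
(409, 136) [ 12 138 113]
(201, 80) [ 11 141 116]
(233, 90) [ 12 141 114]
(268, 60) [ 11 138 122]
(263, 140) [ 12 137 119]
(217, 60) [ 19  92 218]
(178, 167) [ 16  50 143]
(330, 180) [ 15  36 129]
(440, 120) [ 15  36 113]
(180, 8, 300, 180) (array([ 500.7, -124.4], dtype=float32), np.float32(141.1), np.float32(17.9), np.float32(-10.2)) (225, 36, 20, 107)
(180, 8, 300, 180) (array([509. , -79.2], dtype=float32), np.float32(181.1), np.float32(13.9), np.float32(-10.2)) (194, 12, 16, 138)
(180, 8, 300, 180) (array([ 540.1, -179.1], dtype=float32), np.float32(100.5), np.float32(21.8), np.float32(-10.5)) (260, 19, 25, 83)
(180, 8, 300, 180) (array([ 437.9, -160. ], dtype=float32), np.float32(85.2), np.float32(28.0), np.float32(-10.3)) (250, 107, 25, 60)
(335, 90, 430, 190) (array([ 438.1, -381.3], dtype=float32), np.float32(130.7), np.float32(20.0), np.float32(-5.5)) (396, 91, 28, 89)
(335, 90, 430, 190) (array([ 439. , -297.5], dtype=float32), np.float32(90.8), np.float32(22.7), np.float32(3.0)) (346, 105, 16, 62)
```

```bash
python3 -c "
from h import *
plan(.439,-.2975,.006,3)"
```

```text
units [1.3  1.87 9.81] turn -0.37 dist mm 302 q6 0.79 t 1.2
```

Request:
drive_tool(motion=[[[60, 0.5, 0.8, 1.4, -0.37], [60, 1.3, 1.87, 2.8, -0.37], [60, 1.3, 1.87, 4.2, -0.37], [60, 1.3, 1.87, 5.6, -0.37], [60, 1.3, 1.87, 7, -0.37], [60, 1.3, 1.87, 8.2, -0.37], [60, 1.3, 1.87, 9.2, -0.37], [60, 1.3, 1.87, 9.8, -0.37], [60, 1.3, 1.87, 9.8, -0.37], [30, 1.3, 1.87, 9.8, -0.37]]], squeeze=20)

```text
t: 2.2
tcp_pos: [0.4386, -0.2977, 0.0059]
tool_rot: [1.0, 0.025, -0.0, -0.0]
force: [0.3, -0.5, 0.3]
finger_gap: 0.552
gripper_force: 0.0
```

Request:
drive_tool(motion=[[[10, 0, 0, 0, 0], [10, 0, 0, 0, 0], [10, 0, 0, 0, 0], [10, 0, 0, 0, 0], [10, 0, 0, 0, 0]]])

```text
t: 2.7
tcp_pos: [0.4397, -0.2972, 0.0076]
tool_rot: [1.0, 0.026, 0.001, 0.001]
force: [-0.8, -0.4, 6.9]
finger_gap: 0.273
gripper_force: 22.0
```

```bash
python3 -c "
from h import *
plan(.5398,-.1791,.024,-10.2)"
```

```text
units [ 3.54 -3.75 -0.55] turn 1.65 dist mm 156 q6 0.71 t 2.7
```

Request:
drive_tool(motion=[[[10, 0, 0, -1.2, 0], [10, 0, 0, -2.4, 0], [10, 1.2, -1.2, -2.6, 0.8], [10, 2.4, -2.4, -2.6, 1.65], [10, 3.56, -3.75, -2.6, 1.65], [10, 3.56, -3.75, -2.4, 1.65], [10, 3.56, -3.75, -1.8, 1.65], [10, 3.56, -3.75, -1.0, 1.65], [10, 3.56, -3.75, -0.6, 1.65], [10, 3.56, -3.75, -0.6, 1.65]]])

```text
t: 3.7
tcp_pos: [0.5387, -0.1782, 0.0231]
tool_rot: [0.996, -0.089, -0.001, -0.001]
force: [-0.2, 0.2, 0.9]
finger_gap: 0.275
gripper_force: 21.9
```

Request:
drive_tool(motion=[[[10, 0, 0, 0, 0], [36, 0, 0, 0, 0], [36, 0, 0, 0, 0], [36, 0, 0, 0, 0], [36, 0, 0, -0.7, 0], [36, 0, 0, -1.8, 0], [36, 0, 0, -3, 0]]])

```text
t: 4.4
tcp_pos: [0.539, -0.1781, 0.1147]
tool_rot: [0.996, -0.089, -0.001, -0.0]
force: [-0.4, -0.5, 0.0]
finger_gap: 0.423
gripper_force: 0.0
```

```bash
python3 -c "
from h import *
plan(.438,-.3813,.006,-5.5)"
```

```text
units [-2.11  7.27  3.62] turn -0.59 dist mm 252 q6 1.23 t 4.4
```

Request:
drive_tool(motion=[[[60, -0.4, 1.5, 0, -0.3], [60, -0.8, 3, 0, -0.59], [60, -1.2, 4.5, 0, -0.59], [60, -1.7, 6, 0, -0.59], [60, -2.11, 7.27, 0.6, -0.59], [60, -2.11, 7.27, 1.6, -0.59], [60, -2.11, 7.27, 2.8, -0.59], [60, -2.11, 7.27, 3.5, -0.59], [60, -2.11, 7.27, 3.62, -0.59], [60, -2.11, 7.27, 3.62, -0.59]]])

```text
t: 5.4
tcp_pos: [0.4387, -0.3817, 0.0054]
tool_rot: [0.999, -0.048, -0.0, -0.0]
force: [0.3, 0.4, 0.8]
finger_gap: 0.705
gripper_force: 0.0
```

Request:
drive_tool(motion=[[[8, 0, 0, 0, 0], [8, 0, 0, 0, 0], [8, 0, 0, 0, 0], [8, 0, 0, 0, 0], [8, 0, 0, 0, 0], [8, 0, 0, 0, 0]]])

```text
t: 6.0
tcp_pos: [0.4396, -0.3825, 0.0072]
tool_rot: [0.999, -0.048, 0.001, 0.001]
force: [0.6, -0.3, 5.6]
finger_gap: 0.223
gripper_force: 21.1
```

```bash
python3 -c "
from h import *
plan(.5007,-.1244,.024,-10.2)"
```

```text
units [ 1.21 -8.76 -0.57] turn 0.59 dist mm 266 q6 0.76 t 6.0
```

Request:
drive_tool(motion=[[[8, 0, 0, -1.2, 0], [8, 0, -0.5, -2.6, 0], [8, 0.3, -2, -3, 0.3], [8, 0.6, -3.6, -3, 0.59], [8, 0.9, -5.2, -3, 0.59], [8, 1.1, -6.8, -3, 0.59], [8, 1.23, -8.2, -3, 0.59], [8, 1.23, -8.76, -2.6, 0.59], [8, 1.23, -8.76, -1.6, 0.59], [8, 1.23, -8.76, -0.8, 0.59]]])

```text
t: 7.0
tcp_pos: [0.5012, -0.1227, 0.0295]
tool_rot: [0.996, -0.088, 0.001, 0.0]
force: [1.0, 0.1, -0.6]
finger_gap: 0.228
gripper_force: 20.4
```

Request:
drive_tool(motion=[[[8, 0, 0, 0.2, 0], [8, 0, 0, 0.2, 0], [32, 0, 0, 0.2, 0], [32, 0, 0, 0.2, 0], [32, 0, 0, 0.2, 0], [32, 0, 0, -0.7, 0], [32, 0, 0, -1.8, 0], [32, 0, 0, -3, 0], [32, 0, 0, -4.4, 0]]])

```text
t: 7.9
tcp_pos: [0.4999, -0.1236, 0.1628]
tool_rot: [0.996, -0.089, -0.001, -0.0]
force: [1.4, -1.1, -0.8]
finger_gap: 0.377
gripper_force: 0.0
```

```bash
python3 -c "
from h import *
plan(.40,.26,.30,0)"
```

```text
units [ -5.55 -12.    -4.56] turn -1.28 dist mm 419 q6 1.29 t 7.9
```

Request:
drive_tool(motion=[[[60, -0.6, -1.2, -1, -0.5], [60, -1.2, -2.4, -2, -1], [60, -1.8, -3.6, -3, -1.28], [60, -2.4, -5, -3.6, -1.28], [60, -3, -6.4, -4.2, -1.28], [60, -3.6, -7.8, -4.56, -1.28], [60, -4.3, -9.2, -4.56, -1.28], [60, -4.9, -10.6, -4.56, -1.28], [60, -5.55, -12, -4.56, -1.28], [60, -5.55, -12, -4.56, -1.28]]])

```text
t: 8.9
tcp_pos: [0.3982, 0.2643, 0.2991]
tool_rot: [1.0, 0.004, 0.0, -0.001]
force: [0.7, -0.5, -0.3]
finger_gap: 0.701
gripper_force: 0.0
```

Request:
drive_tool(motion=[[[60, 0, 0, 0, 0], [60, 0, 0, 0, 0]]])

```text
t: 9.1
tcp_pos: [0.4005, 0.2591, 0.2986]
tool_rot: [1.0, 0.0, 0.0, 0.0]
force: [0.4, 0.4, 0.6]
finger_gap: 0.704
gripper_force: 0.0
```

Run:
```python
from h import *
import pickle
p,a,s=pose(); print(p,np.degrees(a),s['q'].round(2),abs(s['qd']).max())
m=manip.camera_model("wrist"); im=manip.snapshot("wrist"); pickle.dump((m,im),open("w2.pkl","wb"))
cv2.imwrite("pics/w2.png",im[:,:,::-1])
```

```text
[0.40051271 0.25912021 0.29859589] 0.0165201235313575 [ 0.34  0.24  1.7  -0.    1.2   1.91] 0.024175056355596816
```

View pics/w2.png

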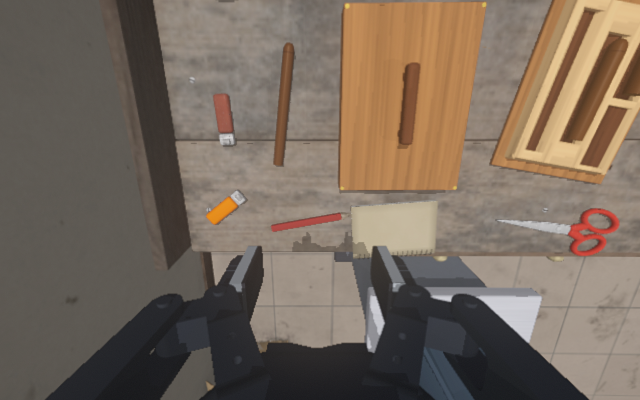

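The view shows slim at (284,104), the red lighter at (224,120) with its head towards the robot, the orange decoy at (226,208), the cover's top corners at about (346,5), (485,5), (456,188), (341,188), and the bar at (410,105). The medium and stout cigars are visible in the case.

Run:
```python
from h import *
import pickle
m,im=pickle.load(open("w2.pkl","rb")); hsv=cv2.cvtColor(im,cv2.COLOR_RGB2HSV)
for p in [(284,104),(224,110),(227,139),(410,105),(360,60),(300,60)]: print(p,hsv[p[1],p[0]])
for c in blobs(im,(0,90,30),(14,255,135),200,(260,30,310,180)): print('slim',rect(m,c,.008))
for c in blobs(im,(0,90,30),(9,255,175),200,(390,50,430,160)): print('bar',rect(m,c,.058),cv2.boundingRect(c))
k=np.zeros(im.shape[:2],np.uint8); k[80:155,205:245]=255
hs=cv2.inRange(hsv,(0,110,60),(9,255,255))
for c in blobs(im,(0,100,60),(9,255,255),150,(205,80,245,155)): print('lighter body',rect(m,c,.009),cv2.boundingRect(c))
print('lighter ends',cast(m,[[221,94],[227,145]],.009).round(4))
q=cv2.inRange(hsv,(5,110,140),(20,255,255)); q[:, :320]=0; q[:,490:]=0; q[192:]=0
c=max(cv2.findContours(cv2.morphologyEx(q,cv2.MORPH_CLOSE,np.ones((7,7))),0,1)[0],key=cv2.contourArea)
print('cover',cv2.boundingRect(c),rect(m,c,.04)); print(cast(m,[[346,5],[485,5],[456,188],[341,188]],.04).round(4))
g=cv2.inRange(hsv,(18,170,150),(35,255,255)); g[:,:320]=0; g[:,495:]=0;g[195:]=0
for c in cv2.findContours(g,0,1)[0]:
  x=c.reshape(-1,2).mean(0); print('gold',x.round(1),cast(m,[x],.04).round(4))
```

```text
(284, 104) [ 12 136 120]
(224, 110) [  6 131 158]
(227, 139) [ 10   5 164]
(410, 105) [ 11 147 128]
(360, 60) [ 15 139 192]
(300, 60) [ 13  33 122]
slim (array([480.4, 307.2], dtype=float32), np.float32(170.4), np.float32(15.1), np.float32(-7.8))
lighter body (array([472.8, 395. ], dtype=float32), np.float32(53.6), np.float32(22.1), np.float32(2.6)) (214, 94, 19, 39)
lighter ends [[0.4993 0.3953 0.009 ]
 [0.427  0.3941 0.009 ]]
cover (340, 0, 147, 190) (array([485.1, 138.2], dtype=float32), np.float32(238.7), np.float32(173.5), np.float32(0.2))
[[0.5991 0.2219 0.04  ]
 [0.5982 0.053  0.04  ]
 [0.3675 0.0513 0.04  ]
 [0.3677 0.2216 0.04  ]]
```

```bash
python3 -c "
from h import *
plan(.4804,.3072,.004,-7.8)"
```

```text
units [ 2.65 -1.62  9.82] turn 0.97 dist mm 309 q6 1.91 t 9.2
```

Request:
drive_tool(motion=[[[50, 1.3, -0.8, 0.9, 0.97], [50, 2.65, -1.62, 2, 0.97], [50, 2.65, -1.62, 3.4, 0.97], [50, 2.65, -1.62, 4.8, 0.97], [50, 2.65, -1.62, 6.2, 0.97], [50, 2.65, -1.62, 7.6, 0.97], [50, 2.65, -1.62, 8.8, 0.97], [50, 2.65, -1.62, 9.6, 0.97], [50, 2.65, -1.62, 9.81, 0.97], [50, 2.65, -1.62, 9.81, 0.97]]])

```text
t: 10.15
tcp_pos: [0.4802, 0.3073, 0.0035]
tool_rot: [0.998, -0.068, -0.001, 0.0]
force: [0.8, 0.2, 1.1]
finger_gap: 0.583
gripper_force: 0.0
```

Request:
drive_tool(motion=[[[5, 0, 0, 0, 0], [5, 0, 0, 0, 0], [5, 0, 0, 0, 0], [5, 0, 0, 0, 0], [5, 0, 0, 0, 0], [5, 0, 0, 0, 0]]])

```text
t: 10.75
tcp_pos: [0.4812, 0.309, 0.0059]
tool_rot: [0.998, -0.067, 0.002, -0.001]
force: [0.6, -1.4, 6.4]
finger_gap: 0.179
gripper_force: 22.1
```

```bash
python3 -c "
from h import *
plan(.5089,-.0792,.022,-10.2)"
```

```text
units [ 2.65 12.7  -0.54] turn 0.31 dist mm 390 q6 2.08 t 10.8
```

Request:
drive_tool(motion=[[[5, 0, 0, -1.4, 0], [5, 0, 0, -2.8, 0], [5, 0, 0.4, -4, 0], [5, 0.4, 1.8, -4.2, 0.31], [5, 0.7, 3.3, -4.2, 0.31], [5, 1, 4.8, -4.2, 0.31], [5, 1.3, 6.3, -4.2, 0.31], [5, 1.6, 7.8, -4.2, 0.31], [5, 1.9, 9.3, -4.2, 0.31], [5, 2.2, 10.8, -4.2, 0.31]]])

```text
t: 11.75
tcp_pos: [0.5017, -0.0229, 0.1308]
tool_rot: [0.996, -0.089, 0.0, 0.0]
force: [0.8, 0.3, -0.2]
finger_gap: 0.18
gripper_force: 21.3
```

Request:
drive_tool(motion=[[[5, 0.48, 1.85, 0, 0], [5, 0.48, 1.85, 0.2, 0], [5, 0.48, 1.85, 0.6, 0], [5, 0.48, 1.85, 1.2, 0], [5, 0.48, 1.85, 1.8, 0]]])

```text
t: 12.25
tcp_pos: [0.5053, -0.0765, 0.0753]
tool_rot: [0.996, -0.088, -0.001, -0.0]
force: [-0.5, -0.2, 0.2]
finger_gap: 0.18
gripper_force: 21.3
```

```bash
python3 -c "
from h import *
plan(.5089,-.0792,.022,-10.2)"
```

```text
units [0.13 0.07 1.78] turn 0.01 dist mm 54 q6 1.38 t 12.2
```

Request:
drive_tool(motion=[[[5, 0.1, 0.05, 0.6, 0], [5, 0.1, 0.05, 1.2, 0], [5, 0.1, 0.05, 1.7, 0], [5, 0.1, 0.05, 1.78, 0], [5, 0.1, 0.05, 1.78, 0], [27, 0.1, 0.05, 1.78, 0], [27, 0.1, 0.05, 1.78, 0], [27, 0.1, 0.05, 1.5, 0], [27, 0.1, 0.05, 0.2, 0], [27, 0.1, 0.05, -1.2, 0]]])

```text
t: 13.25
tcp_pos: [0.5078, -0.0799, 0.1125]
tool_rot: [0.996, -0.089, -0.002, -0.001]
force: [0.9, -0.6, 0.1]
finger_gap: 0.316
gripper_force: 0.0
```

```bash
python3 -c "
from h import *
plan(.4627,.3946,.14,2.6)"
```

```text
units [ -4.28 -15.3   -0.89] turn -1.6 dist mm 477 q6 1.37 t 13.2
```

Request:
drive_tool(motion=[[[55, -0.4, -1.4, -0.9, -0.6], [55, -0.8, -2.9, -0.9, -1.2], [55, -1.2, -4.4, -0.9, -1.6], [55, -1.6, -5.9, -0.9, -1.6], [55, -2.1, -7.4, -0.9, -1.6], [55, -2.5, -8.9, -0.9, -1.6], [55, -2.9, -10.4, -0.9, -1.6], [55, -3.3, -11.9, -0.9, -1.6], [55, -3.8, -13.5, -0.9, -1.6], [55, -4.28, -15.3, -0.9, -1.6]]])

```text
t: 14.25
tcp_pos: [0.4632, 0.3898, 0.1398]
tool_rot: [1.0, 0.023, -0.0, 0.0]
force: [1.3, 0.9, 0.4]
finger_gap: 0.644
gripper_force: 0.0
```

Request:
drive_tool(motion=[[[55, 0, 0, 0, 0], [55, 0, 0, 0, 0]]])

```text
t: 14.45
tcp_pos: [0.4633, 0.3888, 0.1394]
tool_rot: [1.0, 0.024, 0.0, 0.0]
force: [0.5, -0.1, -0.9]
finger_gap: 0.644
gripper_force: 0.0
```

```bash
python3 -c "
from h import *
plan(.4627,.3946,.002,2.6)"
```

```text
units [-0.01 -0.2   4.58] turn 0.02 dist mm 138 q6 2.04 t 14.4
```

Request:
drive_tool(motion=[[[55, 0, -0.2, 1.2, 0], [55, 0, -0.2, 2.4, 0], [55, 0, -0.2, 3.6, 0], [55, 0, -0.2, 4.3, 0], [55, 0, -0.2, 4.58, 0], [55, 0, -0.2, 4.58, 0]]])

```text
t: 15.05
tcp_pos: [0.4636, 0.392, 0.001]
tool_rot: [1.0, 0.022, -0.001, 0.001]
force: [-0.3, 0.3, -0.4]
finger_gap: 0.642
gripper_force: 0.0
```

Request:
drive_tool(motion=[[[10, 0, 0, 0, 0], [10, 0, 0, 0, 0], [10, 0, 0, 0, 0], [10, 0, 0, 0, 0], [10, 0, 0, 0, 0], [10, 0, 0, 0, 0]]], squeeze=30)

```text
t: 15.65
tcp_pos: [0.4651, 0.3944, 0.0036]
tool_rot: [1.0, 0.023, 0.001, -0.001]
force: [0.3, -0.8, 6.8]
finger_gap: 0.261
gripper_force: 30.1
```

```bash
python3 -c "
from h import *
plan(.4381,-.1605,.08,-10.2)"
```

```text
units [-1.74 18.43 -2.57] turn 1.6 dist mm 561 q6 2.05 t 15.7
```

Request:
drive_tool(motion=[[[10, 0, 0, -1.4, 0], [10, 0, 0, -2.8, 0], [10, 0, 0.6, -4, 0.5], [10, -0.2, 2.1, -4, 1], [10, -0.4, 3.6, -4, 1.6], [10, -0.5, 5.1, -4, 1.6], [10, -0.7, 6.6, -4, 1.6], [10, -0.8, 8.1, -4, 1.6], [10, -0.9, 9.6, -4, 1.6], [10, -1, 11.1, -4, 1.6]]])

```text
t: 16.65
tcp_pos: [0.449, 0.0583, 0.1223]
tool_rot: [0.996, -0.088, 0.001, -0.0]
force: [0.3, -0.3, -0.2]
finger_gap: 0.253
gripper_force: 29.6
```

Request:
drive_tool(motion=[[[10, 0, 1.5, 0, 0], [10, 0, 3, 0, 0], [10, 0, 4.2, 0, 0], [10, 0, 5, 0, 0], [10, 0, 5.4, 0, 0], [10, 0, 5.4, 0, 0]]])

```text
t: 17.25
tcp_pos: [0.4208, -0.1007, 0.1221]
tool_rot: [0.996, -0.09, 0.001, 0.0]
force: [0.1, 0.1, -0.6]
finger_gap: 0.256
gripper_force: 29.6
```

```bash
python3 -c "
from h import *
plan(.4387,-.1605,.021,-10.2); print(pose())"
```

```text
units [0.94 1.85 3.37] turn -0.02 dist mm 119 q6 1.26 t 17.2
(array([ 0.42078289, -0.10068407,  0.12208302]), np.float64(-0.18029990962266806), {'t': 17.25, 'q': array([-4.94403806e-01,  4.71838805e-01,  2.00823804e+00,  2.03661030e-04,
        6.60454729e-01,  1.25653177e+00]), 'qd': array([ 0.04569279, -0.00067262,  0.01553331,  0.01285374,  0.00699773,
        0.019711  ]), 'tau': array([-9.49468128e-01, -3.22763979e+01, -8.51334482e+00, -7.99090276e-02,
       -1.58130942e-02, -1.03313725e-01]), 'tcp_pos': array([ 0.42078289, -0.10068407,  0.12208302]), 'tool_rot': array([ 9.95939097e-01, -9.00279378e-02,  5.12351471e-04,  1.51244985e-04]), 'force': array([ 0.11997788,  0.05353748, -0.58796526]), 'ft_torque': array([-0.02412734, -0.04130397, -0.0871443 ]), 'gripper_force': 29.625903367996216, 'finger_gap': 0.2564232603192241})
```

Request:
drive_tool(motion=[[[10, 0.5, 1, 0, 0], [10, 0.94, 1.85, 0.5, 0], [10, 0.94, 1.85, 1.5, 0], [10, 0.94, 1.85, 2.5, 0], [10, 0.94, 1.85, 2.7, 0], [10, 0.94, 1.85, 2.7, 0]]])

```text
t: 17.85
tcp_pos: [0.4379, -0.1575, 0.0402]
tool_rot: [0.996, -0.088, -0.001, -0.001]
force: [-0.9, 0.2, 0.1]
finger_gap: 0.256
gripper_force: 29.6
```

Run:
```python
from h import *
plan(.4387,-.1605,.021,-10.2)
cv2.imwrite("pics/w3.png",manip.snapshot("wrist")[:,:,::-1])
```

```text
units [0.04 0.09 0.64] turn 0.01 dist mm 19 q6 1.16 t 17.9
```

View pics/w3.png

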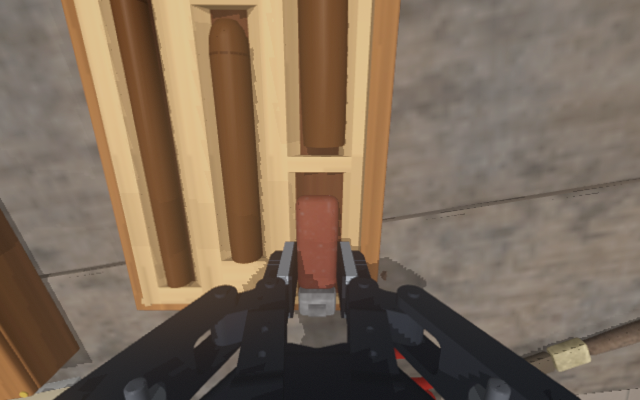

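Slim, medium and stout lie in their hollows, and the red lighter is held over the pocket (its far end at (318,200), pocket's far end at about (320,172), the gap being mostly parallax).

Request:
drive_tool(motion=[[[10, 0.05, 0.05, 0.4, 0], [10, 0.05, 0.05, 0.6, 0], [10, 0.05, 0.05, 0.62, 0], [10, 0.05, 0.05, 0.62, 0], [34, 0.05, 0.05, 0.62, 0], [34, 0.05, 0.05, 0.62, 0], [34, 0.05, 0.05, 0.62, 0], [34, 0.05, 0.05, 0, 0], [34, 0.05, 0.05, -1.2, 0], [34, 0.05, 0.05, -2.6, 0]]])

```text
t: 18.9
tcp_pos: [0.4386, -0.1604, 0.1189]
tool_rot: [0.996, -0.089, -0.002, -0.001]
force: [0.5, -0.6, 0.3]
finger_gap: 0.399
gripper_force: 0.0
```

```bash
python3 -c "
from h import *
plan(.40,-.10,.24,-10.2)"
```

```text
units [-1.64 -1.76 -4.03] turn -0.0 dist mm 141 q6 1.16 t 18.9
```

Request:
drive_tool(motion=[[[60, 0, 0, -1.3, -0.6], [60, -0.6, -1.2, -2.4, -1.28], [60, -1.2, -2.4, -3.4, -1.28], [60, -1.8, -3.6, -4.4, -1.28], [60, -2.22, -5.02, -5.2, -1.28], [60, -2.22, -5.02, -6, -1.28], [60, -2.22, -5.02, -6, -1.28], [60, -2.22, -5.02, -6, -1.28], [60, -2.22, -5.02, -6, -1.28]]])

```text
t: 19.8
tcp_pos: [0.4, -0.0013, 0.2978]
tool_rot: [1.0, -0.0, -0.001, -0.0]
force: [-0.4, 0.3, 0.4]
finger_gap: 0.702
gripper_force: 0.0
```

Run:
```python
from h import *
import pickle
p,a,s=pose(); print(p,np.degrees(a),abs(s['qd']).max())
m=manip.camera_model("wrist"); im=manip.snapshot("wrist"); pickle.dump((m,im),open("w4.pkl","wb"))
cv2.imwrite("pics/w4.png",im[:,:,::-1])
print(proj(m,[[.485,.138,.062],[.5007,-.1244,.015],[.485,.138,.04]]))
```

```text
[ 0.399997   -0.00127934  0.29775971] -0.006221329432722278 0.01268408036208027
[[206.10533816 103.11330251]
 [403.01481239  91.73996582]
 [212.23838835 103.37832983]]
```

View pics/w4.png

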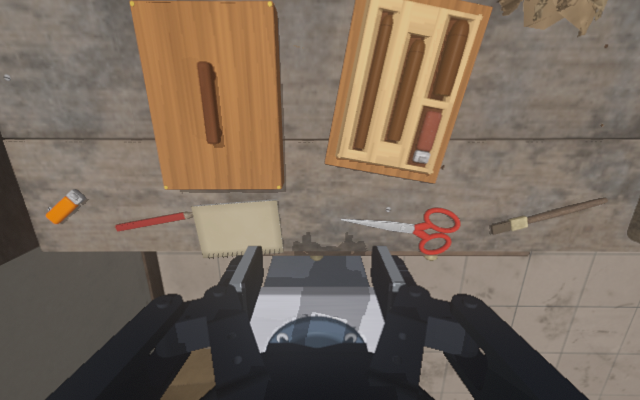

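All four lie in the case (slim (374,80), medium (405,90), stout (450,58), lighter (427,137)). The cover is at (208,97) with its bar at (209,103) and its gold corners at about (133,3), (270,3), (279,187), (166,187).

Run:
```python
from h import *
import pickle
m,im=pickle.load(open("w4.pkl","rb")); hsv=cv2.cvtColor(im,cv2.COLOR_RGB2HSV)
q=cv2.inRange(hsv,(5,110,140),(20,255,255)); q[:,310:]=0; q[193:]=0; q[:,:110]=0
c=max(cv2.findContours(cv2.morphologyEx(q,cv2.MORPH_CLOSE,np.ones((7,7))),0,1)[0],key=cv2.contourArea)
print('cover',cv2.boundingRect(c),rect(m,c,.04))
print(cast(m,[[133,3],[271,3],[280,187],[165,187]],.038).round(4))
for c in blobs(im,(0,90,30),(13,255,150),150,(190,50,230,155)): print('bar',rect(m,c,.058),cv2.boundingRect(c))
# case: medium floor visible? use plinth/deck: pale deck contour at z .022
k=cv2.inRange(hsv,(15,60,170),(25,140,255)); k[:,:325]=0;k[190:]=0;k[:,495:]=0
k=cv2.morphologyEx(cv2.morphologyEx(k,cv2.MORPH_OPEN,np.ones((3,3))),cv2.MORPH_CLOSE,np.ones((25,25)))
c=max(cv2.findContours(k,0,1)[0],key=cv2.contourArea); print('deck',rect(m,c,.018),cv2.boundingRect(c))
for c in blobs(im,(0,90,30),(14,255,135),200,(340,2,480,170)): print(rect(m,c,.02),cv2.boundingRect(c))
for c in blobs(im,(0,110,60),(9,255,255),150,(410,100,450,170)): print('lighter body',rect(m,c,.029))
```

```text
cover (129, 0, 152, 190) (array([484. , 137.3], dtype=float32), np.float32(236.9), np.float32(172.5), np.float32(0.1))
[[0.5992 0.2203 0.038 ]
 [0.6002 0.0531 0.038 ]
 [0.3678 0.0522 0.038 ]
 [0.3679 0.2224 0.038 ]]
bar (array([483.5, 134.8], dtype=float32), np.float32(100.4), np.float32(21.8), np.float32(0.1)) (197, 61, 25, 84)
deck (array([ 501.5, -125.3], dtype=float32), np.float32(235.4), np.float32(150.3), np.float32(-10.0)) (336, 0, 147, 174)
(array([ 539.1, -180.7], dtype=float32), np.float32(98.8), np.float32(29.9), np.float32(-10.0)) (428, 17, 41, 83)
(array([ 500.4, -124.8], dtype=float32), np.float32(139.3), np.float32(22.5), np.float32(-10.2)) (385, 35, 39, 108)
(array([508.5, -79. ], dtype=float32), np.float32(179.0), np.float32(16.6), np.float32(-10.3)) (353, 11, 39, 139)
(array([ 438.4, -159.3], dtype=float32), np.float32(84.5), np.float32(27.2), np.float32(-10.5)) (408, 106, 34, 61)
lighter body (array([ 448. , -161.3], dtype=float32), np.float32(54.5), np.float32(22.0), np.float32(-10.2))
```

```bash
python3 -c "
from h import *
plan(.4843,.1375,.044,0.15)"
```

```text
units [ 2.83 -4.62  8.45] turn -0.02 dist mm 301 q6 1.29 t 19.9
```

Request:
drive_tool(motion=[[[50, 0.6, -1, 0.6, 0], [50, 1.2, -2, 1.4, 0], [50, 1.8, -3.1, 2.2, 0], [50, 2.5, -4.1, 3, 0], [50, 2.83, -4.62, 4, 0], [50, 2.83, -4.62, 5.2, 0], [50, 2.83, -4.62, 6.4, 0], [50, 2.83, -4.62, 7.5, 0], [50, 2.83, -4.62, 8.2, 0], [50, 2.83, -4.62, 8.4, 0]]])

```text
t: 20.85
tcp_pos: [0.4831, 0.1367, 0.0433]
tool_rot: [1.0, -0.0, -0.004, 0.0]
force: [0.3, 0.0, 0.8]
finger_gap: 0.586
gripper_force: 0.0
```

Request:
drive_tool(motion=[[[50, 0, 0, 0, 0], [50, 0, 0, 0, 0]]])

```text
t: 21.05
tcp_pos: [0.486, 0.1374, 0.0471]
tool_rot: [1.0, 0.0, 0.0, -0.0]
force: [-0.4, -1.2, 0.3]
finger_gap: 0.587
gripper_force: 0.0
```

```bash
python3 -c "
from h import *
plan(.4843,.1375,.044,0.15); print(pose()[2]['force'])"
```

```text
units [-0.06 -0.    0.1 ] turn -0.02 dist mm 4 q6 1.62 t 21.1
[-0.40777947 -1.21227728  0.34501807]
```

Request:
drive_tool(motion=[[[50, -0.05, 0, 0.06, 0], [6, -0.05, 0, 0.06, 0], [6, -0.05, 0, 0.06, 0], [6, -0.05, 0, 0.06, 0], [6, -0.05, 0, 0.06, 0], [6, -0.05, 0, 0.06, 0], [6, -0.05, 0, 0.06, 0], [6, -0.05, 0, 0.06, 0]]], squeeze=70)

```text
t: 21.85
tcp_pos: [0.4845, 0.138, 0.046]
tool_rot: [1.0, 0.001, 0.001, -0.0]
force: [-0.2, 1.7, 5.8]
finger_gap: 0.167
gripper_force: 70.2
```

Request:
drive_tool(motion=[[[6, 0, 0, -0.3, 0], [6, 0, 0, -0.8, 0], [6, 0, 0, -1.5, 0], [6, 0, 0, -2.2, 0], [6, 0, 0, -2.8, 0], [6, 0, 0, -3, 0], [6, 0, 0, -3, 0], [6, 0, 0, -3, 0]]])

```text
t: 22.65
tcp_pos: [0.4832, 0.1377, 0.1344]
tool_rot: [1.0, 0.0, -0.001, 0.0]
force: [-0.3, 1.0, -4.8]
finger_gap: 0.166
gripper_force: 69.0
```

Run:
```python
from h import *
plan(.5006,-.1245,.14,-10.2); p,a,s=pose(); print(p,np.degrees(a),s['force'],s['ft_torque'],s['finger_gap'])
cv2.imwrite("pics/w5.png",manip.snapshot("wrist")[:,:,::-1])
```

```text
units [ 0.57  8.74 -0.19] turn 1.28 dist mm 263 q6 1.62 t 22.6
[0.4832186  0.13766675 0.13441041] 0.05652906514168682 [-0.310491    1.0362847  -4.77196719] [-0.00354939 -0.03108883 -0.02224571] 0.16610564669069636
```

View pics/w5.png

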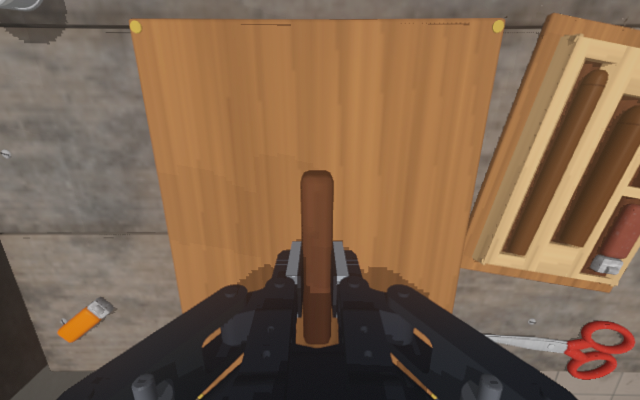

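The cover hangs level from its bar (bar at (317,257), far top corners at (136,27) and (498,27)).

Request:
drive_tool(motion=[[[6, 0, 0.6, -0.1, 0.2], [6, 0.1, 1.5, -0.1, 0.4], [6, 0.2, 2.5, -0.1, 0.6], [6, 0.25, 3.5, -0.1, 0.8], [6, 0.3, 4.5, -0.1, 1], [6, 0.35, 5.5, -0.1, 1.2], [6, 0.4, 6.5, -0.1, 1.28], [6, 0.5, 7.5, -0.1, 1.28], [6, 0.57, 8.3, -0.1, 1.28], [6, 0.57, 8.74, -0.1, 1.28]]])

```text
t: 23.7
tcp_pos: [0.5015, -0.1265, 0.137]
tool_rot: [0.996, -0.09, -0.0, -0.0]
force: [0.5, 0.5, -4.6]
finger_gap: 0.164
gripper_force: 69.1
```

Request:
drive_tool(motion=[[[6, 0, 0, 0, 0], [6, 0, 0, 0, 0], [6, 0, 0, 0, 0]]])

```text
t: 24.0
tcp_pos: [0.5006, -0.1229, 0.1376]
tool_rot: [0.996, -0.088, -0.001, -0.001]
force: [-0.2, 0.4, -4.4]
finger_gap: 0.165
gripper_force: 69.1
```

Run:
```python
from h import *
import pickle
p,a,s=pose(); print(p,np.degrees(a),s['qd'].round(3),s['force'])
m=manip.camera_model("wrist"); im=manip.snapshot("wrist"); pickle.dump((m,im,p,a),open("w6.pkl","wb"))
hsv=cv2.cvtColor(im,cv2.COLOR_RGB2HSV); ztop=p[2]-.0055
g=cv2.inRange(hsv,(18,120,150),(32,255,255)); g[60:]=0
for c in cv2.findContours(g,0,1)[0]:
    if cv2.contourArea(c)<15: continue
    x=c.reshape(-1,2).mean(0); P=cast(m,[x],ztop)[0]; d=P-p
    print('gold',x.round(1),P.round(4),'in tool frame',R.from_quat(s['tool_rot']).inv().apply(d).round(4))
plan(.5006,-.1245,.09,-10.2)
```

```text
[ 0.50056039 -0.1228754   0.13760491] -10.119633948329835 [ 0.007 -0.004 -0.005 -0.002 -0.003 -0.001] [-0.21140984  0.40220625 -4.39107688]
gold [497.9  25.9] [ 0.5989 -0.2256  0.1321] in tool frame [0.1148 0.0839 0.0052]
gold [135.3  26.3] [ 0.6278 -0.0628  0.1321] in tool frame [ 0.1148 -0.0815  0.0054]
units [0.01 0.05 1.59] turn 0.01 dist mm 48 q6 1.29 t 24.1
```

Request:
drive_tool(motion=[[[6, 0, 0.01, 0.6, 0], [6, 0, 0.01, 1.2, 0], [6, 0, 0.01, 1.7, 0], [6, 0, 0.01, 2, 0], [6, 0, 0.01, 2.2, 0], [6, 0, 0.01, 2.2, 0]]])

```text
t: 24.65
tcp_pos: [0.5011, -0.1242, 0.0716]
tool_rot: [0.996, -0.088, -0.001, -0.0]
force: [0.1, -0.1, -4.6]
finger_gap: 0.169
gripper_force: 69.0
```

Request:
drive_tool(motion=[[[6, 0, 0, 0.15, 0], [6, 0, 0, 0.3, 0], [6, 0, 0, 0.4, 0], [6, 0, 0, 0.5, 0], [6, 0, 0, 0.55, 0], [6, 0, 0, 0.55, 0]]])

```text
t: 25.25
tcp_pos: [0.5012, -0.1247, 0.0553]
tool_rot: [0.996, -0.089, -0.0, -0.0]
force: [-0.2, -0.4, -4.9]
finger_gap: 0.169
gripper_force: 69.1
```

No contact yet; go down gently to the plinth.

Request:
drive_tool(motion=[[[6, 0, 0, 0.05, 0], [6, 0, 0, 0.08, 0], [6, 0, 0, 0.1, 0], [6, 0, 0, 0.1, 0]]])

```text
t: 25.65
tcp_pos: [0.5015, -0.1249, 0.0541]
tool_rot: [0.996, -0.089, 0.001, 0.0]
force: [-2.2, 0.1, 8.0]
finger_gap: 0.169
gripper_force: 70.8
```

Run:
```python
from h import *
p,a,s=pose(); print(p,s['force'])
cv2.imwrite("pics/s7.png",cv2.resize(manip.snapshot("scene")[150:300,240:480,::-1],None,fx=3,fy=3))
```

```text
[ 0.50154414 -0.12488449  0.05407271] [-2.24406259  0.06605451  8.03603155]
```

View pics/s7.png

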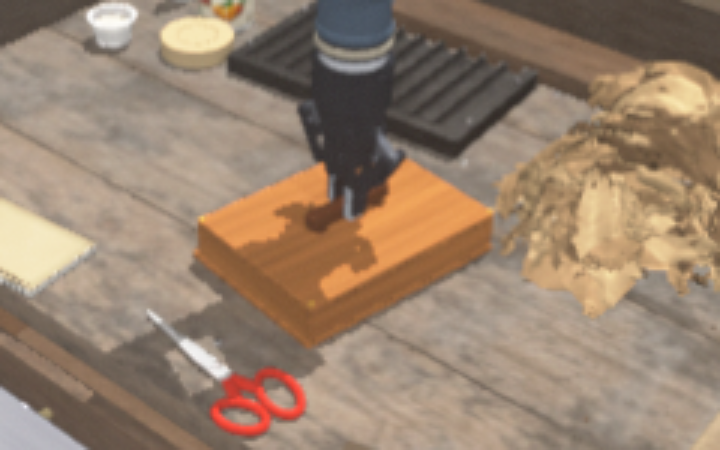

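The cover sits on the plinth all round (crop (200–495, 160–345)) at the expected height. Release and retreat.

Request:
drive_tool(motion=[[[30, 0, 0, 0, 0], [45, 0, 0, 0, 0], [45, 0, 0, 0, 0], [45, 0, 0, 0, 0], [45, 0, 0, -0.4, 0], [45, 0, 0, -1.2, 0], [45, 0, 0, -2.4, 0], [45, 0, 0, -3.8, 0], [45, 0, 0, -5.2, 0], [45, 0, 0, -6.6, 0]]])

```text
t: 26.7
tcp_pos: [0.5009, -0.1245, 0.253]
tool_rot: [0.996, -0.089, 0.0, 0.0]
force: [0.8, 0.0, -0.1]
finger_gap: 0.526
gripper_force: 0.0
```

Request:
drive_tool(motion=[[[45, -1, 0, 0, 0], [45, -2, 0, 0, 0], [45, -2, 0, 0, 0], [45, -2, 0, 0, 0]]])

```text
t: 27.1
tcp_pos: [0.4421, -0.1141, 0.2514]
tool_rot: [0.996, -0.089, 0.001, 0.0]
force: [0.5, 0.0, 0.2]
finger_gap: 0.521
gripper_force: 0.0
```

Run:
```python
from h import *
p,a,s=pose(); print(p,s['force'],s['t'])
m=manip.camera_model("wrist"); im=manip.snapshot("wrist"); hsv=cv2.cvtColor(im,cv2.COLOR_RGB2HSV)
cv2.imwrite("pics/w8.png",im[:,:,::-1])
g=cv2.inRange(hsv,(18,120,150),(32,255,255))
for c in cv2.findContours(g,0,1)[0]:
    if cv2.contourArea(c)>8: x=c.reshape(-1,2).mean(0); print(x.round(1),cast(m,[x],.048)[0].round(4))
c,s_=np.cos(np.radians(-10.2)),np.sin(np.radians(-10.2))
print('expected',[(round(.5006+c*x-s_*y,4),round(-.1245+s_*x+c*y,4)) for x in(.1148,-.1148) for y in (.0827,-.0827)])
```

```text
[ 0.442097   -0.1141108   0.25136191] [0.52065001 0.04409729 0.15402508] 27.1
[253.8 216.3] [ 0.4019 -0.0238  0.048 ]
[238.1  13.7] [ 0.6287 -0.0647  0.048 ]
[395.  13.] [ 0.5998 -0.2285  0.048 ]
expected [(np.float64(0.6282), np.float64(-0.0634)), (np.float64(0.5989), np.float64(-0.2262)), (np.float64(0.4023), np.float64(-0.0228)), (np.float64(0.373), np.float64(-0.1856))]
```

View pics/w8.png

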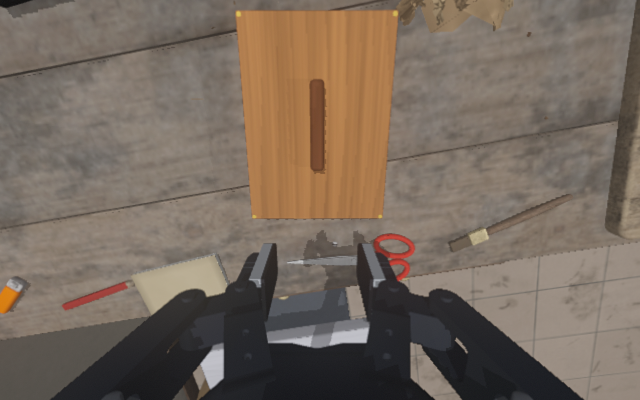

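The cover (top corners (238,14), (395,13), (254,216)) lies within 2.5 mm of where it should be at the seated height, and it sits level. The gripper is clear of it.

```bash
python3 -c "
from station import manip
print(manip.sign_off())"
```

```text
the job is handed in; nothing more can be done
None
```

The case is packed and handed in: all three cigars and the lighter lie in their places, and the cover is down on the plinth and released, at about 27 s; the tape roll and paste cup were never approached.

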